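Select the cross filter and take a reading

TASK

On the filter photometer, push the turret round by its upright tab, without pinching the tab, until the white pointer points squarely at the badge with the raised cross. Then, and not before, press the round read key all the way down, let it come up again and leave the turret where you set it. Do not lift, tip or shift the vial and the two bottles.

Things in the scene. Friction and masses are not known exactly. Their poses are not given: they have to be found in the camera images.
- turret (a joint): The filter turret: a grey disc, 152 mm across, flat on the white instrument's deck, turning about the vertical. Radians, positive is anticlockwise seen from above; at 0 the pointer and tab look along the instrument's own -x (its front); range -1.75 to 1.75. No click stops and no spring: it turns stiffly (0.1 N m, about 2 N at the tab) and stays where it is left. It starts between -0.35 and 0.35.
- turret_axis (a point): Point on the turret's axis at the height of the disc's upper face (18 mm above the deck). Fixed to the instrument: its axes are the instrument's, z up, -x to the front. A low steel hub 24 mm across rises 6 mm above the disc here.
- tab_center (a point): Centre of the turret's upright tab, a black fin standing on the disc: 32 mm long radially (40 to 72 mm from the axis), 10 mm thick, 35 mm high from the disc's face to its top, this point half-way up at 56 mm from the axis. Axes turn with the turret: -x radially outwards, y across. It is two 5 mm halves, turret_c3 (+y) and turret_c4 (-y): pressing both at once (or its top) counts as pinching.
- aim (a point): The spot the white pointer points at (a bar 6 mm wide, 2 mm proud of the disc, running out from the tab's foot to 86 mm from the axis): on its line, 110 mm from the turret's axis, just above the deck. It turns with the turret and lies on a badge's centre when the pointer points squarely at that badge.
- badge_cross: The wanted label: a white disc 40 mm across and 3 mm high, fixed on the deck, with a raised black upright cross (plus sign) 32 mm wide, 1.6 mm proud. Origin at the centre of its underside, on the deck, 110 mm from the turret's axis. The four badges sit at turret angles of -1.4, -0.75, 0.75 and 1.4 rad; which sits where changes every time.
- badge_dot: Another label, the same white disc with a raised solid round black dot of 20 mm. Origin as for the cross.
- badge_bar: Another label, the same white disc with one raised straight black bar of 32 by 8 mm. Origin as for the cross.
- badge_frame: Another label, the same white disc with a raised hollow black square of 26 mm. Origin as for the cross.
- read_key (a joint): Travel of the read key in m: 0 up, 0.006 fully down; 5 N takes it fully down, and it springs back.
- read_key_top (a point): Centre of the read key's upper face: a round grey push key, 28 mm across, in a black housing on the deck, at the rear (far from the front) on the instrument's +y side. It is pressed straight down.
- vial: A loose capped glass vial, 25 mm across, 55 mm high, standing on the deck at the rear on the -y side. Leave alone. Origin at the centre of its underside, z up.
- amber_bottle: A loose amber reagent bottle, 66 mm across, 135 mm high, on the bench at one side of the instrument (which is 280 mm deep, 300 mm wide, its deck 90 mm above the bench). Leave alone. Origin at the centre of its underside, z up.
- white_bottle: A loose white plastic bottle, 56 mm across, 125 mm high, on the bench at the other side of the instrument. Leave alone. Origin at the centre of its underside, z up.

How it is judged:
By the outcome, as a careful person would: the job done as asked, in the order asked, and still so for the second after the job is handed in, with the robot touching nothing.
It also fails if it takes over 48 s, if anything falls off the work surface, if the arm or the gripper's body presses on something with over 40 N, if the wrist force passes 120 N, or if a joint passes its speed limit or range.

ROBOT

A 6-joint arm with a two-finger parallel gripper is mounted at the origin on the work surface. World frame = base frame: x ahead of the robot, y to its left, z up, the work surface at z = 0. Lengths are in m, angles in rad, forces in N, time in s.
With the tool pointing down it reaches from about 0.325 to 0.775 m from the base axis. Payload 9.3 kg.
Tool frame: the origin (TCP) lies between the finger pads; the fingertips stand 25 mm ahead of it and the grasp point (between the pads) lies 6 mm ahead of it; z points along the fingers, y is the direction in which the jaws open and shut (so a half turn about z gives the same grasp; the last joint's range is limited). The gripper opens to 85 mm and grips with 20 to 120 N. Pads are 22 mm wide; open, the fingers measure 114 mm over their backs; the gripper's body (76 mm by 85 mm) begins 54 mm behind the grasp point. The pads swing forward as they close: fully open they stand 13 mm farther back than shut.
Start: joints at [1.022, 0.259, 0.021, 1.334, 0, 1.418], TCP at [0.212, 0.507, 0.256] pointing down, gripper open.
Joint ranges: [-3.04, 3.04], [-0.91, 1.82], [-1.04, 1.36], [-1.92, 1.95], [-1.52, 1.45], [-3.14, 3.14]. Speed limits (rad/s): [2.22, 2.22, 2.79, 3.14, 3.14, 3.14].

INTERFACE

Orientations are given as [roll, pitch, yaw] about the fixed x, y, z axes, in that order (R = Rz(yaw) Ry(pitch) Rx(roll)).
In Python, from plant import env, viewer gives the robot as it stands.
- The arm moves only by the tool apply_moves, never from a script. Its argument "steps" is one flat list of numbers, 7 for each row, row after row: the shift along the tool's x, y, z in cm, then the turn, a rotation vector about the tool's x, y, z in degrees, then the finger opening in cm, from 0 to 8.54. In form: [tx, ty, tz, wx, wy, wz, hand, tx, ty, tz, wx, wy, wz, hand, ...]. A call has 1 to 12 rows; each row is the pose to reach, as a shift and turn from the pose commanded when the call began, along the tool's axes at that moment; what a row does not reach only later rows make up. A row lasts 1/8 s, in which the tool goes at most 62.5 mm and 10.7 degrees, less where a joint would pass 70% of its speed; a pose out of reach is approached as far as the arm can. A call with a gripper value outside its range is refused whole. The fingers move at their own pace and stop on an object; "newtons" is the grip in N (left out, the last holds). Time passes only in rows, so rows that repeat a pose let the fingers close. It gives the time, the measured TCP pose, the force and the opening at its end, in the units of the state.
- env.get_state(): the state, without advancing time (a new reading comes with each control period).
- viewer.capture(name): name is "scene" or "top"; returns the picture (480x640x3 uint8, red, green, blue); there is no depth.
- viewer.camera_model(name): a dict with "intrinsics" (3x3 intrinsics, pixels), "position" and "orientation" of the camera in the world. Camera axes: x right, y down, z forward; pixel columns grow to the right and rows downward; lengths in m; the calibration is good to about 2 mm. A picture is of the moment at which its call begins. camera_model takes no time and is no camera call.
- env.close_job(): hands the job in, once; it reports no verdict.
The state is a dict: "time_s": time; "joints": joint angles; "joint_velocities": joint speeds; "joint_torque": joint torques, N m; "eef_pos": TCP position; "orientation": TCP orientation; "wrist_force": force on the tool from outside, world axes, zero at the start; "wrist_torque": the same for the moment, N m; "finger_gap": opening from 0.0 (shut) to 1.0 (fully open).
Only numpy, scipy, OpenCV 4.12 (cv2) and the standard library are available. Lean on these libraries where they do the work, as an engineer would, in place of code of your own. Each camera call takes 0.05 s, during which the arm holds its last target. There are 200 camera calls.

## Working session

There is one attempt and no reset: what is moved stays moved. The work goes in short steps, Python scripts to look and compute and a tool call to move; the robot and the scene stay as the last step left them, time stands still between calls to the robot, and variables do not carry over. Pictures are saved under pics/ and viewed, about 8 in all and at most 12, crops included, and the job is handed in when it is done.

Besides the shell and the picture viewer there is one more tool, called after "Request:" by a JSON object that holds its "name" and its "arguments", one argument or row to a line. apply_moves: Moves the arm, as the interface text tells. Its arguments: {"type":"object","properties":{"steps":{"type":"array"},"newtons":{"type":"number"}},"required":["steps"]}

```bash
mkdir -p pics; ls
python3 - <<'E'
from plant import env, viewer
import cv2
for n in("scene","top"):
    cv2.imwrite(f"pics/{n}0.png",cv2.cvtColor(viewer.capture(n),cv2.COLOR_RGB2BGR)); print(n,viewer.camera_model(n))
print(env.get_state())
E
```

```text
pics
scene {'intrinsics': array([[495.01991722,   0.        , 317.45717496],
       [  0.        , 495.01991722, 231.10290091],
       [  0.        ,   0.        ,   1.        ]]), 'position': array([ 1.39602327, -0.24041583,  0.66542302]), 'orientation': array([-2.17669294,  0.02150059,  1.23664726])}
top {'intrinsics': array([[582.36727133,   0.        , 324.1940677 ],
       [  0.        , 582.36727133, 240.10767336],
       [  0.        ,   0.        ,   1.        ]]), 'position': array([0.4690233 , 0.03660092, 1.12525449]), 'orientation': array([-2.99970695, -0.00629268, -1.57821623])}
{'time_s': 0.1, 'joints': array([1.02240047e+00, 2.59157635e-01, 2.08385397e-02, 1.33370604e+00,
       2.44825680e-05, 1.41819794e+00]), 'joint_velocities': array([ 0.00109098, -0.00313629,  0.00136816,  0.00156956, -0.00072326,
        0.00054561]), 'joint_torque': array([ 5.77183964e-03, -5.56691873e+01,  3.45072734e+01,  1.16193923e-02,
       -2.37041368e-04, -6.59851779e-06]), 'eef_pos': array([0.2119307 , 0.50729053, 0.25571514]), 'orientation': array([-3.14038185e+00, -2.10985118e-04,  2.74579504e+00]), 'wrist_force': array([-0.26892843, -0.36478337, -0.66081593]), 'wrist_torque': array([ 0.04306106, -0.00114961,  0.01476333]), 'finger_gap': 0.9984026971976638}
```

View pics/top0.png

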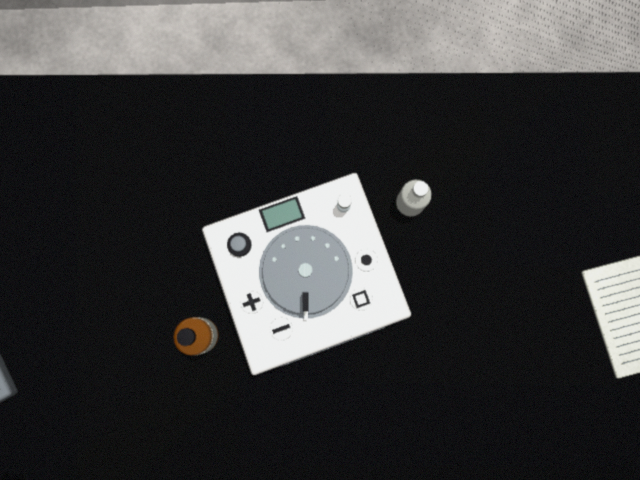

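View pics/scene0.png

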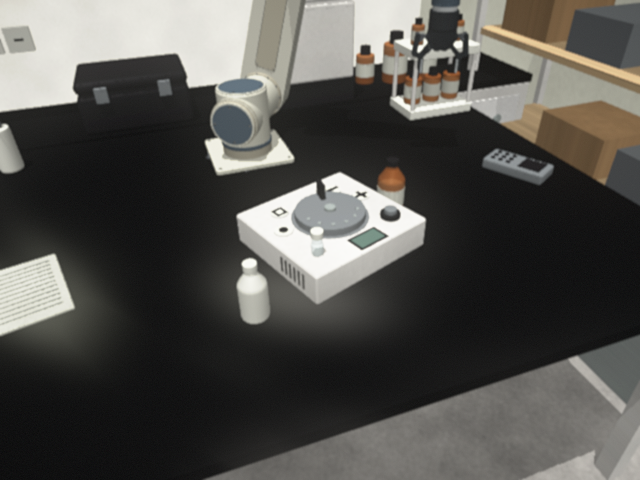

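Top view: hub (305,270), cross badge (251,301) on the left, bar (281,329), pointer tip (305,317), key (239,244), vial (343,204), amber bottle (195,337), white bottle (414,197). The scene view agrees.

```bash
cat > h.py <<'E'
from plant import env, viewer
import numpy as np, cv2
from scipy.spatial.transform import Rotation as R
def unproj(n,uv,z):
    m=viewer.camera_model(n); Rm=R.from_euler('xyz',m["orientation"]).as_matrix()
    d=Rm@np.linalg.inv(m["intrinsics"])@np.array([*uv,1]); p=m["position"]
    return p+d*(z-p[2])/d[2]
def proj(n,P):
    m=viewer.camera_model(n); Rm=R.from_euler('xyz',m["orientation"]).as_matrix()
    q=m["intrinsics"]@(Rm.T@(np.array(P)-m["position"])); return q[:2]/q[2]
E
python3 - <<'E'
from h import *
im=cv2.imread("pics/top0.png")
c=im[160:390,165:445]; cv2.imwrite("pics/top0c.png",cv2.resize(c,None,fx=2.8,fy=2.6,interpolation=cv2.INTER_CUBIC))
for k,uv,z in[("hub",(305.3,270),.114),("cross",(251,301.5),.094),("bar",(281,329),.094),("dot",(366.5,260),.094),("frame",(361.5,299),.094),("tip",(305.5,319),.110),("key",(239,244),.105)]:
    print(k,unproj("top",uv,z).round(4))
cs=np.array([[203,228],[357,174],[410,315],[253,374]],float)
P=np.array([unproj("top",u,.09)[:2] for u in cs]);print(P.round(3),np.linalg.norm(np.roll(P,-1,0)-P,axis=1))
g=cv2.cvtColor(im,cv2.COLOR_BGR2GRAY)
E
```

```text
hub [0.5611 0.0625 0.114 ]
cross [0.5079 0.1587 0.094 ]
bar [0.4597 0.1058 0.094 ]
dot [ 0.58   -0.0461  0.094 ]
frame [ 0.5109 -0.036   0.094 ]
tip [0.4766 0.0624 0.11  ]
key [0.6087 0.1796 0.105 ]
[[ 0.64   0.247]
 [ 0.738 -0.032]
 [ 0.482 -0.121]
 [ 0.383  0.154]] [0.2954108  0.27129284 0.29333336 0.2736554 ]
```

View pics/top0c.png

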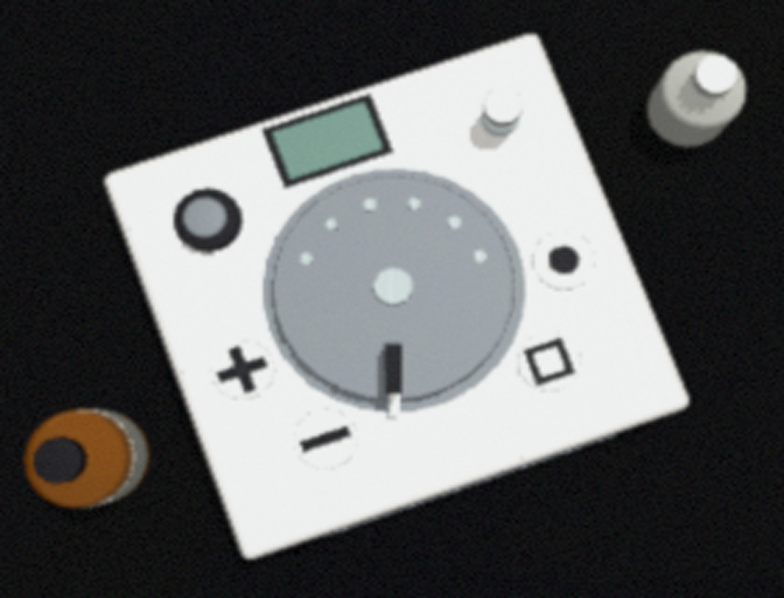

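```bash
cat >> h.py <<'E'
A=np.array([.561,.0625])
def rel(P,yaw):   # yaw deg -> row in cm, deg relative to current measured pose
    s=env.get_state(); Q=R.from_euler('xyz',s["orientation"])
    t=Q.inv().apply(np.array(P)-s["eef_pos"])*100
    w=(Q.inv()*R.from_euler('xyz',[np.pi,0,np.radians(yaw)])).as_rotvec(degrees=True)
    return np.r_[t,w].round(2)
def push(h,d,z=.150,r=.056):   # TCP pose a distance d anticlockwise of the line with heading h
    a=np.radians(h); u=np.array([np.cos(a),np.sin(a)]); n=np.array([-u[1],u[0]])
    return rel([*(A+r*u+d*n),z],h)
E
python3 - <<'E'
from h import *
print(push(180,.040,.25))
E
```

```text
[-4.573e+01 -3.343e+01  6.000e-01 -7.000e-02 -3.000e-02 -2.268e+01]
```

Request:
{"name": "apply_moves", "arguments": {
  "steps": [-45.7,-33.4,0.6,0,0,-22.7,0,-45.7,-33.4,0.6,0,0,-22.7,0,-45.7,-33.4,0.6,0,0,-22.7,0,-45.7,-33.4,0.6,0,0,-22.7,0,-45.7,-33.4,0.6,0,0,-22.7,0,-45.7,-33.4,0.6,0,0,-22.7,0,-45.7,-33.4,0.6,0,0,-22.7,0,-45.7,-33.4,0.6,0,0,-22.7,0,-45.7,-33.4,0.6,0,0,-22.7,0,-45.7,-33.4,0.6,0,0,-22.7,0,-45.7,-33.4,0.6,0,0,-22.7,0,-45.7,-33.4,0.6,0,0,-22.7,0],
  "newtons": 20
}}

```text
time_s: 1.6
eef_pos: [0.5042, 0.0242, 0.2503]
orientation: [3.141, -0.0, -3.14]
wrist_force: [-0.4, -0.2, 0.2]
finger_gap: 0.001
```

Run:
```python
from h import *
print(env.get_state()); print(push(180,.040,.155))
im=cv2.cvtColor(viewer.capture("scene"),cv2.COLOR_RGB2BGR)
cv2.imwrite("pics/s1.png",cv2.resize(im[60:300,200:480],None,fx=2.5,fy=2.5,interpolation=cv2.INTER_CUBIC))
```

```text
{'time_s': 1.6, 'joints': array([-1.18562099e-01,  1.83698709e-01, -9.31146587e-02,  1.29445899e+00,
        2.40220341e-04, -1.20034222e-01]), 'joint_velocities': array([ 0.01359646, -0.00700451,  0.0008972 , -0.00115217, -0.00095176,
       -0.00307522]), 'joint_torque': array([-1.07305571e+00, -4.83831453e+01,  3.43306732e+01, -5.81036916e-02,
       -3.25770036e-02, -3.95458323e-03]), 'eef_pos': array([0.50423797, 0.02419107, 0.2502851 ]), 'orientation': array([ 3.14129716e+00, -4.43835849e-04, -3.14012052e+00]), 'wrist_force': array([-0.44023272, -0.20595912,  0.18407326]), 'wrist_torque': array([ 0.03687517, -0.00325797,  0.00415962]), 'finger_gap': 0.0011927359665774902}
[-0.08 -0.17  9.53  0.02 -0.03  0.08]
```

View pics/s1.png

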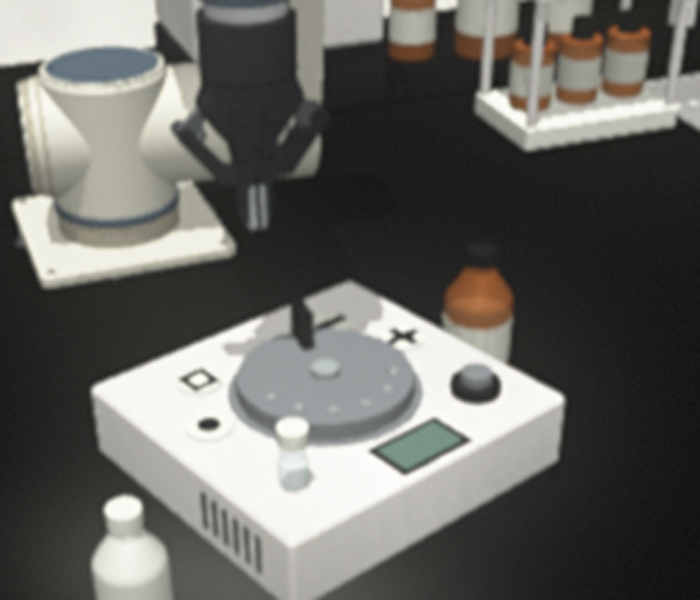

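Clear of everything: the shut fingertip shows at crop (258,228), short of the tab, with both bottles, the vial and the key untouched. I'll check the tip height by projection and go down beside the tab.

Run:
```python
from h import *
for z in (.225,.212): print(((proj("scene",[.504,.0242,z])-[200,60])*2.5).round())
```

```text
[253. 225.]
[254. 239.]
```

Request:
{"name": "apply_moves", "arguments": {
  "steps": [-0.1,0,5,0,0,0,0,-0.1,0,9.5,0,0,0,0,-0.1,0,9.5,0,0,0,0,-0.1,0,9.5,0,0,0,0]
}}

```text
time_s: 2.15
eef_pos: [0.5065, 0.0238, 0.1571]
orientation: [-3.141, 0.002, -3.14]
wrist_force: [0.2, 0.4, 0.3]
finger_gap: 0.0
```

Run:
```python
from h import *
print(env.get_state()["eef_pos"])
for h,d in[(180,.03),(180,.02),(175,.02),(169,.02),(163,.02),(157,.02),(151,.02),(145,.02),(139,.02),(133,.02),(127,.02),(122,.02)]: print(push(h,d,.143)[[0,1,2,5]])
```

```text
[0.50650254 0.02376072 0.1570943 ]
[0.15 0.87 1.41 0.09]
[0.15 1.87 1.41 0.09]
[0.3  2.37 1.41 5.09]
[ 0.43  2.98  1.41 11.09]
[ 0.49  3.6   1.41 17.09]
[ 0.48  4.22  1.41 23.09]
[ 0.41  4.84  1.41 29.09]
[ 0.28  5.45  1.41 35.09]
[ 0.08  6.04  1.41 41.09]
[-0.18  6.61  1.41 47.09]
[-0.49  7.14  1.41 53.09]
[-0.8   7.56  1.41 58.09]
```

Request:
{"name": "apply_moves", "arguments": {
  "steps": [0.15,0.9,1.2,0,0,0,0,0.15,1.9,1.2,0,0,0,0,0.3,2.4,1.2,0,0,5,0,0.4,3.0,1.2,0,0,11,0,0.5,3.6,1.2,0,0,17,0,0.5,4.2,1.2,0,0,23,0,0.4,4.8,1.2,0,0,29,0,0.3,5.4,1.2,0,0,35,0,0.1,6.0,1.2,0,0,41,0,-0.2,6.6,1.2,0,0,47,0,-0.5,7.1,1.2,0,0,53,0,-0.5,7.1,1.2,0,0,53,0]
}}

```text
time_s: 3.65
eef_pos: [0.511, 0.0949, 0.1436]
orientation: [3.141, 0.0, 2.219]
wrist_force: [1.0, -0.1, 0.2]
finger_gap: -0.0
```

Run:
```python
from h import *
im=cv2.cvtColor(viewer.capture("top"),cv2.COLOR_RGB2BGR);cv2.imwrite("pics/t2full.png",im)
cv2.imwrite("pics/t2.png",cv2.resize(im[200:350,200:380],None,fx=4,fy=4,interpolation=cv2.INTER_CUBIC))
```

```text
(no output)
```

View pics/t2.png

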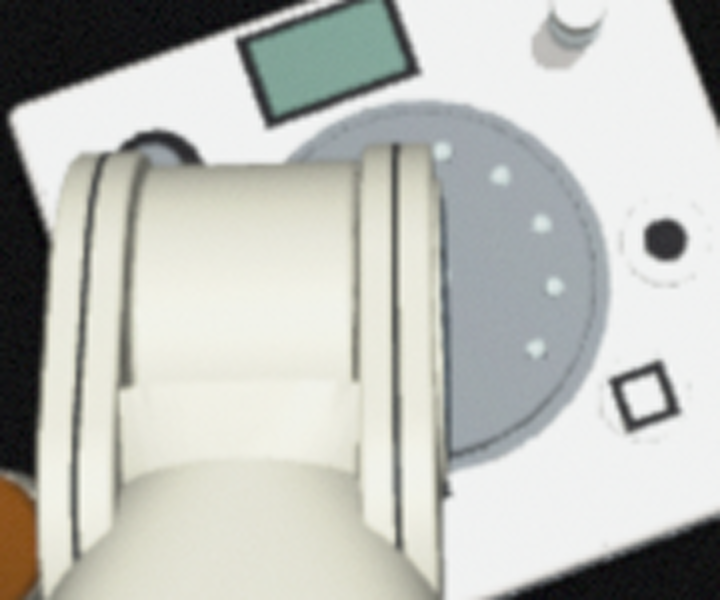

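The arm hides the tab, but five of the disc's six dots show (crop (443,150) to (536,348)), so I'll measure the rotation from them.

```bash
cat >> h.py <<'E'
H0=None
def ang(pts):
    P=np.array([unproj("top",p,.1085)[:2] for p in pts])-A
    return np.degrees(np.arctan2(P[:,1],P[:,0])),np.linalg.norm(P,axis=1)
def centroid(im,p,w=5,z=.1085):
    g=cv2.cvtColor(im,cv2.COLOR_BGR2GRAY).astype(float); x,y=np.round(p).astype(int)
    q=g[y-w:y+w+1,x-w:x+w+1]; q=np.clip(q-np.median(q)-10,0,None); yy,xx=np.mgrid[y-w:y+w+1,x-w:x+w+1]
    return (q*xx).sum()/q.sum(),(q*yy).sum()/q.sum()
D0=[(306,258),(331,223),(370,204),(415,203),(455,221),(480,256)]
D0=np.array([(165+a/2.8,160+b/2.6) for a,b in D0])
E
python3 - <<'E'
from h import *
i0=cv2.imread("pics/top0.png");i2=cv2.imread("pics/t2full.png")
a0,r0=ang([centroid(i0,p) for p in D0]); print(a0,r0)
d2=np.array([(443,150),(501,176),(542,223),(556,286),(536,348)])/4+200
a2,r2=ang([centroid(i2,p) for p in d2]); print(a2,r2,a2-a0[1:])
# initial pointer heading from tab foot/pointer
print(env.get_state()["eef_pos"])
s=env.get_state()["eef_pos"][:2]-A
for h in (119,130,140):
    u=np.array([np.cos(np.radians(h)),np.sin(np.radians(h))]); print(h,s@u,s@np.array([-u[1],u[0]]))
E
```

```text
[ 69.66949802  42.05977092  14.79248376 -12.67186297 -40.56715952
 -68.40366991] [0.05890488 0.05928439 0.05923619 0.05905395 0.05867964 0.05793976]
[  -7.95253302  -35.76412126  -63.54748896  -91.60536655 -120.2473554 ] [0.05861773 0.05845278 0.05811633 0.05748061 0.05666393] [-50.01230394 -50.55660502 -50.87562599 -51.03820703 -51.84368549]
[0.51103384 0.09461263 0.14357498]
119 0.05231041239370289 0.02813287714564078
130 0.05671732880822782 0.017634699718179297
140 0.05891789861025078 0.007517928214820342
```

Run:
```python
from h import *
from scipy.optimize import least_squares
i0=cv2.imread("pics/top0.png");i2=cv2.imread("pics/t2full.png")
U=lambda ps,im:np.array([unproj("top",centroid(im,p),.1085)[:2] for p in ps])
P0=U(D0,i0); P2=U(np.array([(443,150),(501,176),(542,223),(556,286),(536,348)])/4+200,i2)
k=np.array([2.5,1.5,.5,-.5,-1.5,-2.5])
def f(v):
    m=lambda th,k:v[:2]+v[2]*np.c_[np.cos(th+v[3]*k),np.sin(th+v[3]*k)]
    return np.r_[(m(v[4],k)-P0).ravel(),(m(v[5],k[1:])-P2).ravel()]
s=least_squares(f,[.561,.0625,.058,.48,0,-.9]);print(s.x, np.degrees(s.x[4:])+180, np.abs(s.fun).max())
C=s.x[:2]
# badges refined: blob = ring discs hidden, use black mark centroids
g=cv2.cvtColor(i0,cv2.COLOR_BGR2GRAY)
for n,(u,v) in dict(cross=(251,301.5),bar=(281,329),dot=(366.5,260),frame=(361.5,299)).items():
    u0,v0=int(u)-13,int(v)-11; q=np.clip(170.-g[v0:v0+23,u0:u0+27],0,None)
    if n in("cross","bar"): q[:, :3]=q[:, :3]
    n_,L,st,ce=cv2.connectedComponentsWithStats((q>10).astype(np.uint8)); 
    i=1+np.argmin([np.hypot(*(ce[j]-[13,11]))-.05*st[j,4] for j in range(1,n_)]); q=q*(L==i); yy,xx=np.mgrid[v0:v0+23,u0:u0+27]
    p=unproj("top",((q*xx).sum()/q.sum(),(q*yy).sum()/q.sum()),.0946)[:2]-C
    print(n,st[i],p,np.linalg.norm(p),np.degrees(np.arctan2(p[1],p[0]))%360)
```

```text
[ 0.56217849  0.06304534  0.05795058  0.48960715  0.00789731 -0.88653009] [180.4524828  129.20556728] 0.00040585227399136947
cross [  5   3  17  18 139] [-0.0545821   0.09571728] 0.11018621985596329 119.69364359404926
bar [ 4  6 18 10 77] [-0.10135054  0.04330006] 0.11021264913826341 156.8663413961405
dot [ 8  6 11 10 94] [ 0.01869049 -0.10790102] 0.10950782694028927 279.8271958188594
frame [  4   2  18  18 130] [-0.05062252 -0.09759303] 0.10994106962090613 242.58375871069563
```

```bash
cat >> h.py <<'E'
A=np.array([.5622,.0630])
def orbit(deg):
    s=env.get_state(); t=np.radians(deg); M=np.array([[np.cos(t),-np.sin(t)],[np.sin(t),np.cos(t)]])
    return rel([*(A+M@(s["eef_pos"][:2]-A)),s["eef_pos"][2]],np.degrees(s["orientation"][2])+deg)
E
python3 - <<'E'
from h import *
for d in(-3,-6,-8.7):print(orbit(d))
E
```

```text
[0.11 0.3  0.   0.03 0.02 3.  ]
[0.2  0.6  0.   0.03 0.02 6.  ]
[0.26 0.87 0.   0.03 0.02 8.7 ]
```

Request:
{"name": "apply_moves", "arguments": {
  "steps": [0.1,0.3,0,0,0,3,0,0.2,0.6,0,0,0,6,0,0.26,0.87,0,0,0,8.7,0,0.26,0.87,0,0,0,8.7,0,0.26,0.87,0,0,0,8.7,0]
}}

```text
time_s: 4.32
eef_pos: [0.5164, 0.1014, 0.1434]
orientation: [3.141, 0.0, 2.067]
wrist_force: [-0.1, -1.0, -0.2]
finger_gap: 0.002
```

```bash
cat >> h.py <<'E'
def turret(im,guess):   # pointer heading (deg) from the visible dots, near a guessed heading
    k=np.array([2.5,1.5,.5,-.5,-1.5,-2.5]); out=[]
    for kk in k:
        th=np.radians(guess-180)+.4896*kk
        q=proj("top",[*(A+.05795*np.array([np.cos(th),np.sin(th)])),.1085])
        P=unproj("top",centroid(im,q),.1085)[:2]-A
        out.append(((np.degrees(np.arctan2(P[1],P[0]))-np.degrees(.4896*kk)+180)%360,np.linalg.norm(P)))
    return np.array(out)
E
python3 - <<'E'
from h import *
im=cv2.cvtColor(viewer.capture("top"),cv2.COLOR_RGB2BGR);cv2.imwrite("pics/t3full.png",im)
print(turret(cv2.imread("pics/t2full.png"),129.2).round(4)); print(turret(im,121).round(4)); print(env.get_state()["wrist_force"])
E
```

```text
[[1.323256e+02 5.240000e-02]
 [1.298428e+02 5.710000e-02]
 [1.291121e+02 5.780000e-02]
 [1.291980e+02 5.800000e-02]
 [1.293020e+02 5.800000e-02]
 [1.291035e+02 5.770000e-02]]
[[1.263609e+02 5.420000e-02]
 [1.209151e+02 5.790000e-02]
 [1.209726e+02 5.790000e-02]
 [1.211703e+02 5.800000e-02]
 [1.211970e+02 5.810000e-02]
 [1.210744e+02 5.800000e-02]]
[-1.09648533 -1.12641284 -0.4149352 ]
```

Request:
{"name": "apply_moves", "arguments": {
  "steps": [0.05,0.15,0,0,0,1.5,0,0.05,0.15,0,0,0,1.5,0,0.05,0.15,0,0,0,1.5,0]
}}

```text
time_s: 4.75
eef_pos: [0.5174, 0.1025, 0.1433]
orientation: [-3.142, 0.0, 2.039]
wrist_force: [-1.5, -1.0, 1.0]
finger_gap: -0.0
```

Run:
```python
from h import *
im=cv2.cvtColor(viewer.capture("top"),cv2.COLOR_RGB2BGR)
print(turret(im,119.5).round(4)); print(env.get_state()["wrist_force"])
```

```text
[[1.265824e+02 5.730000e-02]
 [1.193467e+02 5.790000e-02]
 [1.194401e+02 5.810000e-02]
 [1.195104e+02 5.810000e-02]
 [1.192722e+02 5.810000e-02]
 [1.194265e+02 5.780000e-02]]
[-0.82835467 -0.56556975  1.44199129]
```

Request:
{"name": "apply_moves", "arguments": {
  "steps": [0,-1,0,0,0,0,0,0,-3,0,0,0,0,0,0,-3,-5,0,0,0,0,0,-3,-10,0,0,0,0,0,-8,-10,0,0,0,0,0,-13,-10,0,0,0,0,0,-13,-10,0,0,0,0,0,-13,-10,0,0,0,0]
}}

```text
time_s: 5.8
eef_pos: [0.4015, 0.0438, 0.2436]
orientation: [3.14, 0.001, 2.038]
wrist_force: [0.0, -0.6, -0.2]
finger_gap: 0.003
```

Run:
```python
from h import *
im=cv2.cvtColor(viewer.capture("top"),cv2.COLOR_RGB2BGR);cv2.imwrite("pics/t4full.png",im)
print(turret(im,119.5).round(4)); print(env.get_state()["wrist_force"])
cv2.imwrite("pics/t4.png",cv2.resize(im[190:340,180:360],None,fx=4,fy=4,interpolation=cv2.INTER_CUBIC))
```

```text
[[1.191541e+02 5.780000e-02]
 [1.193596e+02 5.790000e-02]
 [1.194269e+02 5.810000e-02]
 [1.194605e+02 5.810000e-02]
 [1.192971e+02 5.800000e-02]
 [1.194330e+02 5.780000e-02]]
[-0.15302804  0.78029029  0.20155372]
```

View pics/t4.png

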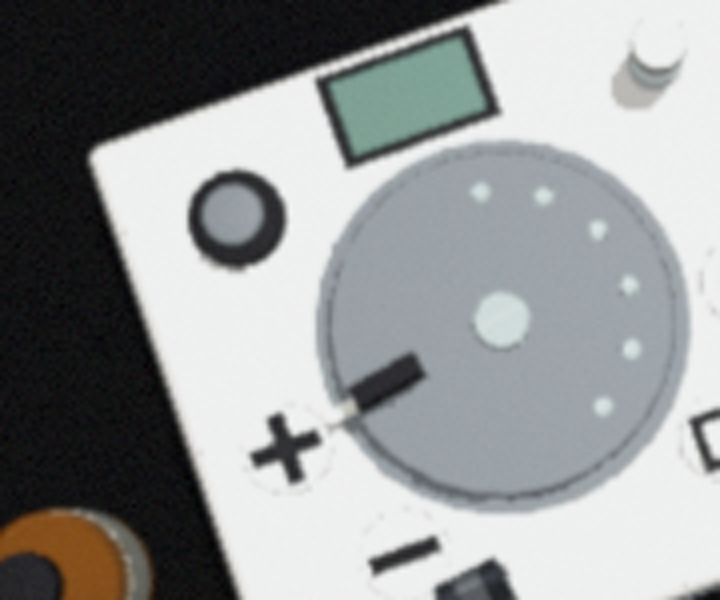

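Run:
```python
from h import *
im=cv2.cvtColor(viewer.capture("scene"),cv2.COLOR_RGB2BGR);cv2.imwrite("pics/s4full.png",im)
a=cv2.resize(im[150:260,290:430],None,fx=5,fy=5,interpolation=cv2.INTER_CUBIC)
cv2.imwrite("pics/s4.png",a)
u=np.array([np.cos(np.radians(119.4)),np.sin(np.radians(119.4))])
print("tip",(proj("top",[*(A+.084*u),.110])-[180,190])*4,"mid",(proj("top",[*(A+.079*u),.110])-[180,190])*4)
for z in (.10,.105,.11,.115):
    p=unproj("top",(238.25,243.2),z); print(p.round(4),(proj("scene",p)-[290,150])*5)
```

```text
tip [331.88936791 414.09180784] mid [341.96532508 408.35425795]
[0.6109 0.1817 0.1   ] [501.02540934 312.83994526]
[0.6102 0.181  0.105 ] [499.51172733 302.31756518]
[0.6095 0.1803 0.11  ] [497.99078974 291.7447479 ]
[0.6088 0.1796 0.115 ] [496.4625443  281.12112992]
```

View pics/s4.png

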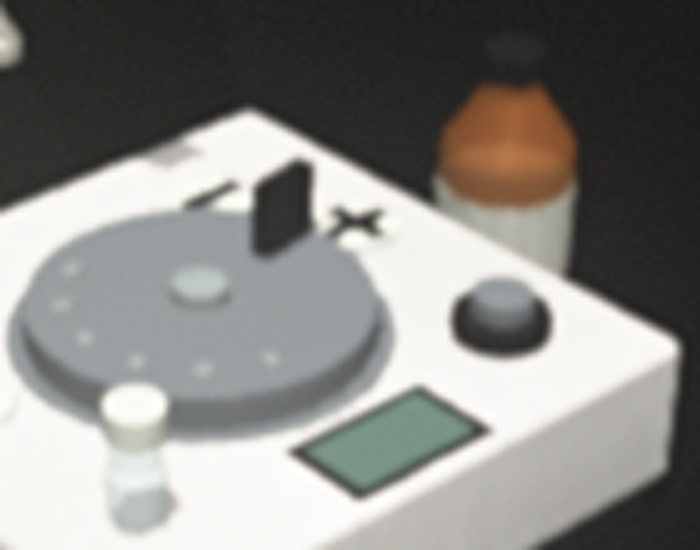

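Run:
```python
from h import *
s=env.get_state();print(rel([.6095,.180,.244],np.degrees(s["orientation"][2])),rel([.6095,.180,.145],np.degrees(s["orientation"][2])))
```

```text
[ 2.770e+00  2.465e+01 -7.000e-02  2.000e-02  1.000e-02  0.000e+00] [2.770e+00 2.465e+01 9.830e+00 2.000e-02 1.000e-02 0.000e+00]
```

Request:
{"name": "apply_moves", "arguments": {
  "steps": [2.8,24.6,0,0,0,0,0,2.8,24.6,0,0,0,0,0,2.8,24.6,0,0,0,0,0,2.8,24.6,0,0,0,0,0,2.8,24.6,0,0,0,0,0,2.8,24.6,0,0,0,0,0,2.8,24.6,5,0,0,0,0,2.8,24.6,9,0,0,0,0,2.8,24.6,9,0,0,0,0,2.8,24.6,9,0,0,0,0]
}}

```text
time_s: 7.15
eef_pos: [0.6086, 0.1797, 0.1555]
orientation: [3.139, 0.001, 2.039]
wrist_force: [0.6, -0.0, 1.2]
finger_gap: -0.0
```

Run:
```python
from h import *
im=cv2.cvtColor(viewer.capture("scene"),cv2.COLOR_RGB2BGR)
cv2.imwrite("pics/s5.png",cv2.resize(im[130:250,310:450],None,fx=5,fy=5,interpolation=cv2.INTER_CUBIC))
print(env.get_state()["eef_pos"],env.get_state()["wrist_force"])
```

```text
[0.60899368 0.17977603 0.15583292] [0.73527105 0.65926303 0.45904063]
```

View pics/s5.png

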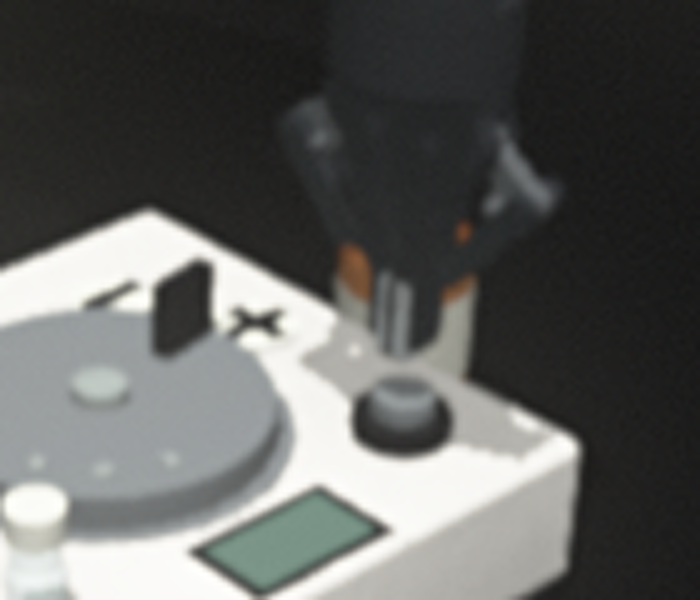

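The tip (about crop (400,350)) stands centred over the key (400,400). Going down gently, watching the force.

Request:
{"name": "apply_moves", "arguments": {
  "steps": [0,0,1.5,0,0,0,0,0,0,2.0,0,0,0,0,0,0,2.3,0,0,0,0,0,0,2.5,0,0,0,0,0,0,2.5,0,0,0,0]
}}

```text
time_s: 7.82
eef_pos: [0.6085, 0.1799, 0.1308]
orientation: [3.139, 0.001, 2.039]
wrist_force: [-5.6, -1.1, 20.3]
finger_gap: -0.001
```

Run:
```python
from h import *
im=cv2.cvtColor(viewer.capture("scene"),cv2.COLOR_RGB2BGR)
cv2.imwrite("pics/s6.png",cv2.resize(im[180:240,355:425],None,fx=9,fy=9,interpolation=cv2.INTER_CUBIC))
s=env.get_state();print(s["eef_pos"],s["wrist_force"],s["wrist_torque"])
```

```text
[0.60849839 0.17990765 0.13082593] [-5.81132817 -2.07887534 19.51458361] [-0.30934061  1.21923536 -0.00803094]
```

View pics/s6.png

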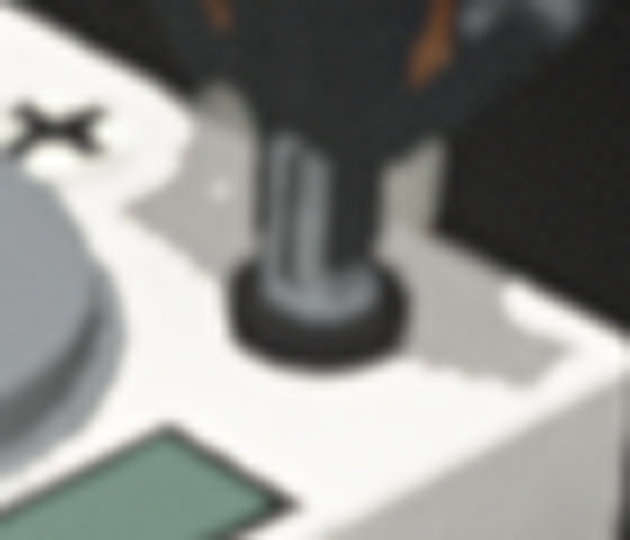

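The key is well sunk and there is a hard stop at 20 N. I'll ease up in small steps; the spring force should confirm the 6 mm travel.

Request:
{"name": "apply_moves", "arguments": {
  "steps": [0,0,-0.2,0,0,0,0,0,0,-0.2,0,0,0,0]
}}

```text
time_s: 8.12
eef_pos: [0.6084, 0.1799, 0.1311]
orientation: [3.141, 0.0, 2.039]
wrist_force: [-0.3, -0.5, 7.5]
finger_gap: -0.004
```

Request:
{"name": "apply_moves", "arguments": {
  "steps": [0,0,-0.2,0,0,0,0,0,0,-0.2,0,0,0,0]
}}

```text
time_s: 8.38
eef_pos: [0.6084, 0.1799, 0.1325]
orientation: [3.141, 0.0, 2.039]
wrist_force: [0.1, -0.5, 3.5]
finger_gap: 0.003
```

Request:
{"name": "apply_moves", "arguments": {
  "steps": [0,0,-0.2,0,0,0,0,0,0,-0.2,0,0,0,0]
}}

```text
time_s: 8.62
eef_pos: [0.6084, 0.1799, 0.1343]
orientation: [3.141, 0.0, 2.039]
wrist_force: [2.0, -0.8, 3.7]
finger_gap: -0.002
```

Request:
{"name": "apply_moves", "arguments": {
  "steps": [0,0,-0.2,0,0,0,0,0,0,-0.2,0,0,0,0]
}}

```text
time_s: 8.88
eef_pos: [0.6083, 0.1799, 0.1363]
orientation: [-3.142, -0.0, 2.039]
wrist_force: [1.7, -0.3, 1.1]
finger_gap: 0.001
```

The spring curve (hard stop at z 0.131, about 1 N left at 0.136) shows a full press. Now withdraw and check.

Request:
{"name": "apply_moves", "arguments": {
  "steps": [0,0,-5,0,0,0,0,0,0,-11,0,0,0,0,-2,-6,-11,0,0,0,0,-3,-12,-11,0,0,0,0,-3,-18,-11,0,0,0,0,-3,-24,-11,0,0,0,0,-3,-24,-11,0,0,0,0,-3,-24,-11,0,0,0,0,-3,-24,-11,0,0,0,0]
}}

```text
time_s: 10.0
eef_pos: [0.4084, 0.0451, 0.246]
orientation: [-3.141, -0.0, 2.039]
wrist_force: [-0.0, -0.4, -0.3]
finger_gap: -0.001
```

Run:
```python
from h import *
im=cv2.cvtColor(viewer.capture("top"),cv2.COLOR_RGB2BGR)
print(turret(im,119.5).round(4)); print(env.get_state()["wrist_force"])
cv2.imwrite("pics/t7.png",cv2.resize(im[160:360,160:445],None,fx=2.8,fy=2.8,interpolation=cv2.INTER_CUBIC))
```

```text
[[1.192030e+02 5.780000e-02]
 [1.193585e+02 5.790000e-02]
 [1.193639e+02 5.810000e-02]
 [1.194976e+02 5.810000e-02]
 [1.192761e+02 5.810000e-02]
 [1.194294e+02 5.780000e-02]]
[ 0.13641975  0.73027747 -0.08419802]
```

View pics/t7.png

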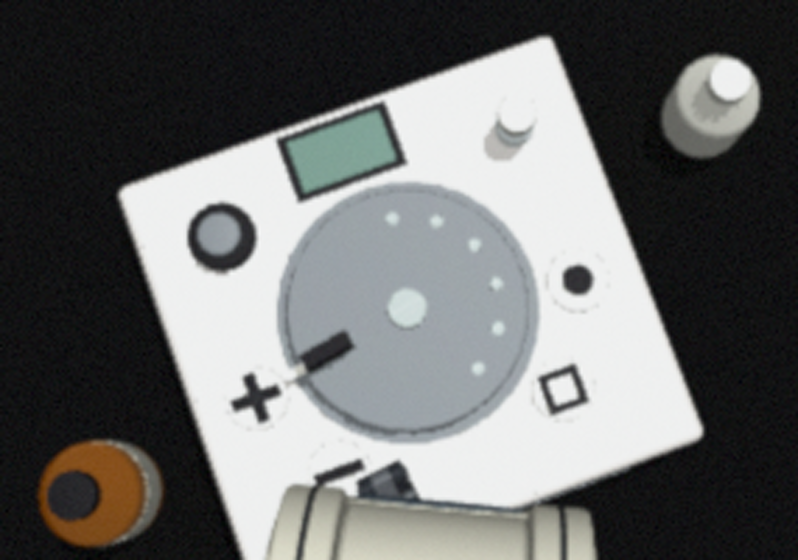

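The pointer (298,374) is in line with the cross (256,398), the key (220,236) is up again, and the vial and bottles are where they were. Handing in.

```bash
python3 -c "
from plant import env
print(env.close_job())"
```

```text
the job is handed in; nothing more can be done
None
```

The turret is set on the cross badge, the read key was then pressed fully and released, and the job is handed in at about 10 s of robot time.

- **Turret:** I pushed the tab with the shut fingers on one face only, so it was never pinched. The final look gives a pointer heading of 119.4° against about 119.6° for the cross, and it was unchanged by the key press.
- **Read key:** it hit a hard stop at about 20 N. The force then fell to about 1 N as I eased up 5–6 mm, which fits the 6 mm travel. The last picture shows it up again.
- **Other objects:** the vial and both bottles stand where they were in the last picture. The arm is clear of everything, with wrist force near zero.

No check failed. The cross heading is only known to about 0.3°, because the individual badges gave slightly different instrument angles (19.6–19.9°).

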